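Stop a bench instrument rocking with a wedge

TASK

The bench instrument rocks because the foot at one corner is worn short: first press down on the top of that corner with a fingertip and feel it dip, then let it come back up. Push the plastic wedge lying beside it, thin end first, along the bench under that foot until it is snug, so that the instrument stands level and no longer rocks; only push the wedge, do not pick it up, and do not lift the instrument or shove it away or disturb the other things. Finish while still holding a fingertip pressed down on the top of that corner, with the wedge taking the push and the instrument staying level.

Things in the scene. Friction and masses are not known exactly. Their poses are not given: they have to be found in the camera images.
- instrument: grey box-shaped bench instrument, 200 (x) x 220 (y) x 80 mm high including its 18 mm feet, about 2.4 kg, loose. Origin: under its centre at bench level. x points from its black front panel to its rear, y to its left, z up. Round-ended rubber feet, 16 mm across, 80 mm (x) and 96 mm (y) from the centre; the front-left one is worn short, so it stands level on the other three and rocks
- corner_top (a point): point on the instrument's flat top (80 mm above the bench), straight above the worn front-left foot, 20 mm in from the front and 14 mm from the left side; the place to press. While the foot hangs free, 2 to 3 N here tips the corner down until the foot meets what lies below; released, it tips back up
- foot_root (a point): point on the instrument's underside at the middle of the worn foot, 18 mm above the bench while level. The foot hangs from here; its bottom is 6 to 11 mm above the bench (differs each time, not measured)
- wedge: plain white plastic wedge lying flat to the left of the instrument, 130 mm long (x), 50 mm wide (y), 0.12 kg; straight ramp from 2 mm high at the thin end (+x) to 22 mm at the upright thick end (-x). Origin: centre of its underside. It points roughly at the worn foot, 15 to 55 mm short of it. It slides for about 1 N; once snug the push rises quickly, and over about 5 to 8 N the whole instrument begins to slide and turn
- spool: bystander: metal wire spool standing upright, 54 mm across, 50 mm high; origin: centre of its underside
- screwdriver: bystander: screwdriver lying on the bench, 190 mm long
- cup: bystander: grey plastic cup, 72 mm across, 85 mm high; origin: centre of its underside
Things that resemble listed ones, but are neither listed nor needed, are in the scene too. Of the things that look like the wedge, take the one that is nearest to the robot's base at the start.

How it is judged:
By the outcome, as a careful person would: the job done as asked, in the order asked, and still so for the second after the job is handed in, while the arm keeps its last pose, push and grip.
It also fails if it takes over 56 s, if anything falls off the work surface, if the arm or the gripper's body presses on something with over 40 N, if the wrist force passes 120 N, or if a joint passes its speed limit or range.

ROBOT

A 6-joint arm with a two-finger parallel gripper is mounted at the origin on the work surface. World frame = base frame: x ahead of the robot, y to its left, z up, the work surface at z = 0. Lengths are in m, angles in degrees, forces in N, time in s.
With the tool pointing down it reaches from about 0.375 to 0.9 m from the base axis. Payload 3.1 kg.
Tool frame: the origin (TCP) lies at the very end of the fingers, on their centre line; the grasp point (between the pads) lies behind it (bot.grip_depth is the z of the grasp point in the tool frame, in m); z points along the fingers, y is the direction in which the jaws open and shut (so a half turn about z gives the same grasp; the last joint's range is limited). The gripper opens to 87 mm and grips with 3 to 60 N. Pads are 19 mm wide; open, the fingers measure 117 mm over their backs; the gripper's body (75 mm by 190 mm) begins 51 mm behind the grasp point.
Start: joints at [-82.191, 30.224, 82.088, -0, 67.689, -10.227], TCP at [0.194, -0.594, 0.223] pointing down, gripper open.
Joint ranges: [-176.69, 176.69], [-43.24, 126.21], [12.49, 139.97], [-82, 262], [0, 151.66], [-163.58, 163.58]. Speed limits (degrees/s): [159.86, 159.86, 180, 180, 180, 180].

INTERFACE

Orientations are given as a 3x3 rotation matrix whose columns are the frame's x, y, z axes.
In Python, from rig import bot, vision gives the robot as it stands. The module is installed in compiled form; this text tells all that it offers.
- The arm moves only by the shell command python3 -m jog 'ROWS'. ROWS is JSON, a list of rows, each a list of 3 entries, a list of its own where there are three numbers: the shift along the tool's x, y, z in mm, then the turn, a rotation vector about the tool's x, y, z in degrees, then the closure, from 0 (fully open) to 1 (shut). In form: [[[dx, dy, dz], [wx, wy, wz], fingers], ...]. A call has 1 to 12 rows; each row is the pose to reach, as a shift and turn from the pose commanded when the call began, along the tool's axes at that moment; what a row does not reach only later rows make up. A row lasts 1/12 s, in which the tool goes at most 41.7 mm and 7.16 degrees, less where a joint would pass 70% of its speed; a pose out of reach is approached as far as the arm can. A call with a gripper value outside its range is refused whole. The fingers move at their own pace and stop on an object; the grip force is fixed at half the most. Time passes only in rows, so rows that repeat a pose let the fingers close. It gives the time, the measured TCP pose, the force and the opening at its end, in the units of the state.
- bot.read_state(): the state, without advancing time (a new reading comes with each control period).
- vision.capture(name): name is "scene" or "top" or "wrist"; returns the picture (384x512x3 uint8, red, green, blue); there is no depth.
- vision.camera_info(name): a dict with "intrinsics" (3x3 intrinsics, pixels), "camera_from_world" (4x4, takes a point from world to camera coordinates); the wrist camera has in their place "mount" (4x4, takes a point from camera to tool coordinates, whose origin is the TCP and whose axes are the flange's). Camera axes: x right, y up, looking along -z (the intrinsics and any distortion apply to the point x, -y, -z); pixel columns grow to the right and rows downward; lengths in m; the calibration is good to about 2 mm. A picture is of the moment at which its call begins: read the wrist's pose just before it. camera_info takes no time and is no camera call.
- bot.hand_in(): hands the job in, once; it reports no verdict.
The state is a dict: "time_s": time; "joint_positions": joint angles; "qvel": joint speeds; "tau": joint torques, N m; "position": TCP position; "tcp_rot": TCP orientation; "force": force on the tool from outside, world axes, zero at the start; "moment": the same for the moment, N m; "opening": opening from 0.0 (shut) to 1.0 (fully open).
Only numpy, scipy, OpenCV 4.12 (cv2) and the standard library are available. Lean on these libraries where they do the work, as an engineer would, in place of code of your own. Each camera call takes 0.05 s, during which the arm holds its last target. There are 200 camera calls.

## Working session

There is one attempt and no reset: what is moved stays moved. The work goes in short steps, Python scripts to look and compute and a shell command to move; the robot and the scene stay as the last step left them, time stands still between calls to the robot, and variables do not carry over. Pictures are saved under pics/ and viewed, about 8 in all and at most 12, crops included, and the job is handed in when it is done.

```bash
mkdir -p pics; ls
python3 - <<'E'
from rig import bot, vision
import cv2,numpy as np
for n in("scene","top"):
    cv2.imwrite(f"pics/{n}0.png",cv2.resize(vision.capture(n)[...,::-1],(800,600),interpolation=cv2.INTER_CUBIC))
    c=vision.camera_info(n);print(n,{k:(np.round(v,4).tolist() if not isinstance(v,str) else v) for k,v in c.items()})
s=bot.read_state();print({k:np.round(v,4).tolist() for k,v in s.items()},bot.grip_depth)
c=vision.camera_info("wrist");print(c)
E
```

```text
pics
scene {'intrinsics': [[375.3837, 0.0, 257.4579], [0.0, 375.3837, 195.8559], [0.0, 0.0, 1.0]], 'camera_from_world': [[-0.2302, 0.9731, 0.0079, 0.1407], [-0.5463, -0.136, 0.8265, 0.2713], [0.8053, 0.1859, 0.563, -1.4121], [0.0, 0.0, 0.0, 1.0]]}
top {'intrinsics': [[397.0674, 0.0, 245.8087], [0.0, 397.0674, 188.2862], [0.0, 0.0, 1.0]], 'camera_from_world': [[-0.0716, -0.9974, -0.0019, 0.0263], [0.9767, -0.0705, 0.2027, -0.5975], [-0.2023, 0.0127, 0.9792, -0.9027], [0.0, 0.0, 0.0, 1.0]]}
{'time_s': 0.1, 'joint_positions': [-82.1925, 30.2737, 82.1501, -0.0023, 67.6909, -10.2281], 'qvel': [0.0322, 0.0013, -0.2076, 0.0026, 0.0367, -0.0261], 'tau': [0.0002, -44.0985, -17.7152, 0.0634, 0.0534, -0.0], 'position': [0.1934, -0.5936, 0.2217], 'tcp_rot': [[0.9509, 0.3096, -0.0003], [0.3096, -0.9509, 0.002], [0.0003, -0.002, -1.0]], 'force': [-0.2169, -1.222, 0.4189], 'moment': [0.015, -0.0174, -0.0093], 'opening': 0.9978} -0.0187
{'intrinsics': array([[305.9977846 ,   0.        , 257.24928161],
       [  0.        , 305.9977846 , 187.09300514],
       [  0.        ,   0.        ,   1.        ]]), 'mount': array([[-2.27649989e-04,  9.59398523e-01,  2.82053936e-01,
         7.73520377e-02],
       [ 9.99999095e-01, -1.55543039e-04,  1.33618963e-03,
         1.07332242e-03],
       [ 1.32580989e-03,  2.82053985e-01, -9.59397619e-01,
        -1.62551520e-01],
       [ 0.00000000e+00,  0.00000000e+00,  0.00000000e+00,
         1.00000000e+00]])}
```

View pics/top0.png

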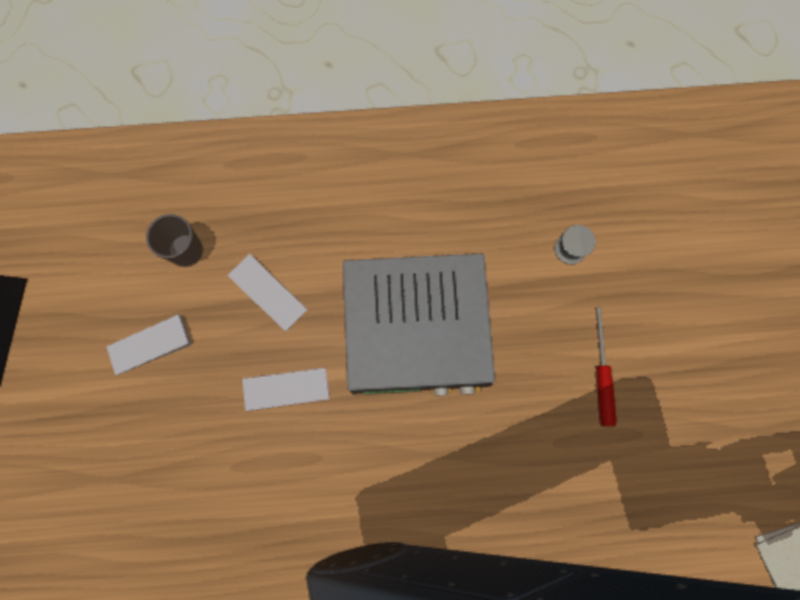

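View pics/scene0.png

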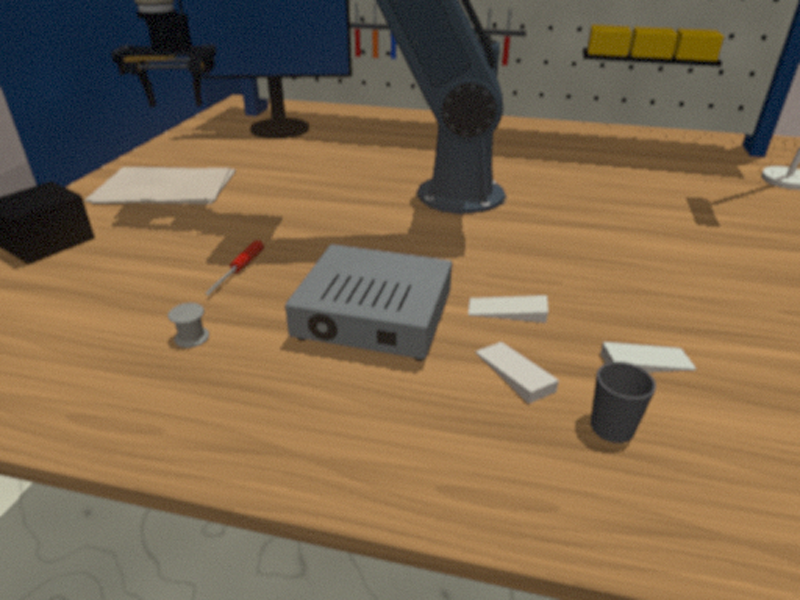

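The top view shows the instrument's front-left corner at about (350,388). The wedge nearest the base lies at about (285,390), thin end to the right, pointing at that corner. I'll enlarge this area to get the corners.

Run:
```python
from rig import vision
import cv2
im=vision.capture("top")[150:270,145:325,::-1]
cv2.imwrite("pics/crop1.png",cv2.resize(im,None,fx=4.4,fy=4.4,interpolation=cv2.INTER_CUBIC))
```

```text
(no output)
```

View pics/crop1.png

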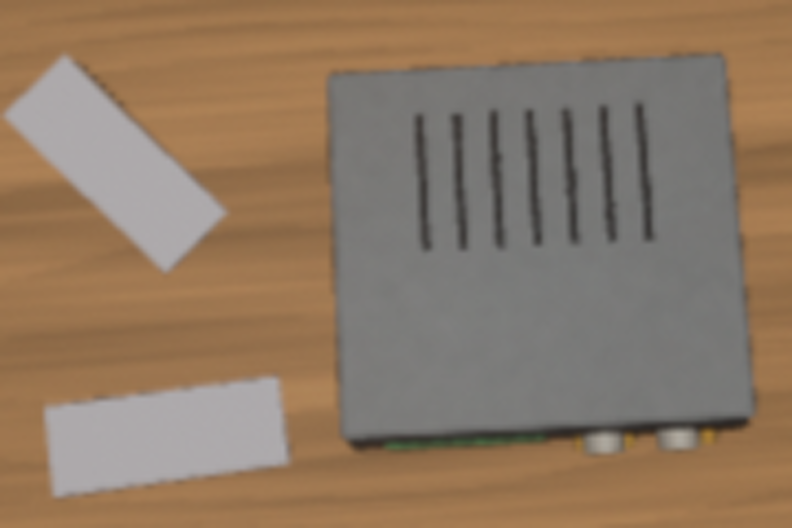

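```bash
cat > h.py <<'E'
import numpy as np
from rig import bot, vision
def ray(name,uv,z):
    c=vision.camera_info(name);K=c["intrinsics"]
    if name=="wrist":
        s=bot.read_state();T=np.eye(4);T[:3,:3]=s["tcp_rot"];T[:3,3]=s["position"];W=T@c["mount"]
    else: W=np.linalg.inv(c["camera_from_world"])
    d=np.linalg.inv(K)@[uv[0],uv[1],1];d=W[:3,:3]@(d*[1,-1,-1]);o=W[:3,3]
    return o+d*(z-o[2])/d[2]
def rel(p):  # world point -> tool mm
    s=bot.read_state();return np.round(s["tcp_rot"].T@(np.array(p)-s["position"])*1000,1)
E
python3 - <<'E'
from h import *
P=lambda u,v,z:ray("top",(145+(u+.5)/4.4-.5,150+(v+.5)/4.4-.5),z)
FL,RL,RR,FR=[P(*p,.08) for p in((343,437),(330,74),(722,55),(750,418))]
print("inst",np.round([FL,RL,RR,FR],4))
x=(RL-FL+RR-FR);x/=np.linalg.norm(x);y=(FL-FR+RL-RR);y/=np.linalg.norm(y)
print("yawx",np.degrees(np.arctan2(x[1],x[0])),"yawy",np.degrees(np.arctan2(-y[0],y[1])),[np.linalg.norm(a) for a in(RL-FL,RR-FR,FL-FR,RL-RR)])
c=(FL+RL+RR+FR)/4;a=np.arctan2(x[1]-y[0],x[0]+y[1]);X=np.array([np.cos(a),np.sin(a),0]);Y=np.array([-X[1],X[0],0])
foot=c-.08*X+.096*Y;print("c",c,np.degrees(a),"foot",foot)
A,B,C,D=P(46,407,.022),P(54,496,.022),P(277,377,.002),P(289,464,.002)
t=(C+D)/2;b=(A+B)/2;w=t-b;print("thin",t,"thick",b,"len",np.linalg.norm(w[:2]),"width",np.linalg.norm(A-B),np.linalg.norm(C-D),"yaw",np.degrees(np.arctan2(w[1],w[0])))
f=foot-b;u=w[:2]/np.linalg.norm(w[:2]);print("foot along",f[:2]@u,"lateral",u[0]*f[1]-u[1]*f[0])
print(np.round(rel(foot),1))
E
```

```text
inst [[ 0.4553  0.0473  0.08  ]
 [ 0.6521  0.0426  0.08  ]
 [ 0.6473 -0.1723  0.08  ]
 [ 0.4499 -0.1665  0.08  ]]
yawx -1.5169730618022244 yawy -1.3652118059297205 [np.float64(0.1967993544066199), np.float64(0.19754226303846031), np.float64(0.21386961643115657), np.float64(0.21498435052527481)]
c [ 0.55113831 -0.06221324  0.08      ] -1.4410924338659725 foot [0.47357793 0.03576833 0.08      ]
thin [0.47160506 0.08520219 0.002     ] thick [0.46245196 0.21363434 0.022     ] len 0.12875789577018332 width 0.04939146833077176 0.04975458481253953 yaw -85.9235381863554
foot along 0.17820693459396905 lateral -0.0015462539448796893
[ 461.2 -511.6  142.8]
```

The crop puts the foot at about (0.474, 0.036). The wedge is well aligned with it: yaw −86°, lateral error about 1.5 mm, thin end 49 mm short. Next I move above the corner, turn and close the fingers.

```bash
python3 -m jog '[[[461,-512,80],[0,0,-76],1],[[461,-512,80],[0,0,-76],1],[[461,-512,80],[0,0,-76],1],[[461,-512,80],[0,0,-76],1],[[461,-512,80],[0,0,-76],1],[[461,-512,80],[0,0,-76],1],[[461,-512,80],[0,0,-76],1],[[461,-512,80],[0,0,-76],1],[[461,-512,80],[0,0,-76],1],[[461,-512,80],[0,0,-76],1],[[461,-512,80],[0,0,-76],1],[[461,-512,80],[0,0,-76],1]]'
python3 - <<'E'
from h import *
s=bot.read_state();print(s["tcp_rot"],rel([.4736,.0358,.1]), np.degrees(np.arctan2(s["tcp_rot"][1,0],s["tcp_rot"][0,0])))
E
```

```text
time_s: 1.15
position: [0.3956, -0.1386, 0.1647]
tcp_rot: [[-0.073, 0.997, 0.0], [0.997, 0.073, -0.0], [-0.0, 0.0, -1.0]]
force: [1.1, -0.5, -0.1]
opening: 0.172
[[-7.25336845e-02  9.97365954e-01  1.37108534e-04]
 [ 9.97365959e-01  7.25336967e-02 -8.66330729e-05]
 [-9.63498663e-05  1.30463569e-04 -9.99999987e-01]] [168.2  90.4  64.7] 94.1595267692797
```

```bash
python3 -m jog '[[[30,15,40],[0,0,0],1],[[70,40,50],[0,0,0],1],[[110,60,50],[0,0,0],1],[[145,80,50],[0,0,0],1],[[164,89,55],[0,0,0],1],[[168,90,60],[0,0,0],1],[[168,90,65],[0,0,0],1],[[168,90,65],[0,0,0],1],[[168,90,65],[0,0,0],1],[[168,90,65],[0,0,0],1]]'
python3 - <<'E'
from h import *
import cv2
s=bot.read_state();print(s["position"],rel([.4736,.0358,.1]),s["opening"])
cv2.imwrite("pics/w1.png",vision.capture("wrist")[...,::-1])
E
```

```text
time_s: 1.98
position: [0.4727, 0.0322, 0.0999]
tcp_rot: [[-0.068, 0.998, -0.001], [0.998, 0.068, -0.0], [-0.0, -0.001, -1.0]]
force: [0.7, 0.2, 1.0]
opening: 0.004
[0.47272962 0.03215979 0.09991144] [ 3.6  1.1 -0.1] 0.004288527478990341
```

View pics/w1.png

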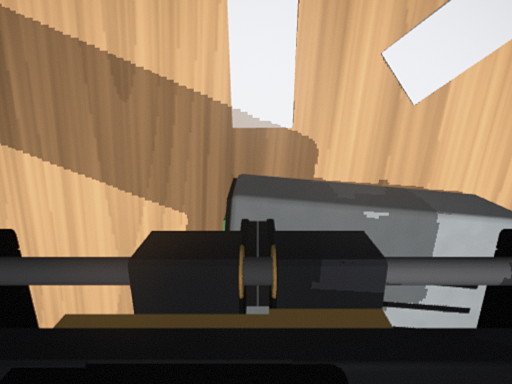

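The wrist view shows the closed fingers over the corner, with the instrument's front-left top corner at about (237,178) and the wedge's thin end at (232–293,128). Quick cross-check while starting the press.

```bash
python3 - <<'E'
from h import *
print(ray("wrist",(237,177),.08),ray("wrist",(232,128),.002),ray("wrist",(293,127.5),.002))
E
python3 -m jog '[[[2,1,8],[0,0,0],1],[[3,1,14],[0,0,0],1],[[3,1,17],[0,0,0],1],[[3,1,17],[0,0,0],1],[[3,1,17],[0,0,0],1]]'
```

```text
[0.45864081 0.06059075 0.08      ] [0.44832636 0.08238255 0.002     ] [0.49939874 0.08626299 0.002     ]
time_s: 2.45
position: [0.4736, 0.0365, 0.0824]
tcp_rot: [[-0.07, 0.998, -0.001], [0.998, 0.07, 0.0], [0.0, -0.001, -1.0]]
force: [0.8, 0.5, -0.2]
opening: 0.006
```

```bash
python3 -m jog '[[[0,0,1],[0,0,0],1],[[0,0,2],[0,0,0],1],[[0,0,3],[0,0,0],1],[[0,0,4],[0,0,0],1],[[0,0,5],[0,0,0],1],[[0,0,5],[0,0,0],1],[[0,0,5],[0,0,0],1]]'; python3 -m jog '[[[0,0,1],[0,0,0],1],[[0,0,2],[0,0,0],1],[[0,0,2],[0,0,0],1],[[0,0,2],[0,0,0],1]]';python3 -m jog '[[[0,0,1],[0,0,0],1],[[0,0,2],[0,0,0],1],[[0,0,2],[0,0,0],1],[[0,0,2],[0,0,0],1]]'
```

```text
time_s: 3.03
position: [0.4734, 0.037, 0.078]
tcp_rot: [[-0.07, 0.998, -0.001], [0.998, 0.07, 0.001], [0.001, -0.001, -1.0]]
force: [-1.2, 2.8, 4.7]
opening: 0.003
time_s: 3.37
position: [0.4733, 0.0367, 0.0758]
tcp_rot: [[-0.07, 0.998, -0.001], [0.998, 0.07, 0.0], [0.0, -0.001, -1.0]]
force: [-2.2, 3.3, 3.8]
opening: 0.009
time_s: 3.7
position: [0.4737, 0.0364, 0.0737]
tcp_rot: [[-0.071, 0.998, -0.001], [0.998, 0.071, -0.0], [-0.0, -0.001, -1.0]]
force: [-2.1, 1.5, 3.0]
opening: 0.009
```

```bash
python3 -m jog '[[[0,0,1],[0,0,0],1],[[0,0,2],[0,0,0],1],[[0,0,2],[0,0,0],1],[[0,0,2],[0,0,0],1]]';python3 -m jog '[[[0,0,1],[0,0,0],1],[[0,0,1],[0,0,0],1],[[0,0,1],[0,0,0],1]]'
```

```text
time_s: 4.03
position: [0.4734, 0.0368, 0.0728]
tcp_rot: [[-0.07, 0.998, -0.001], [0.998, 0.07, 0.0], [0.0, -0.001, -1.0]]
force: [-5.0, 3.3, 13.0]
opening: 0.005
time_s: 4.28
position: [0.4734, 0.0368, 0.0725]
tcp_rot: [[-0.071, 0.998, -0.0], [0.998, 0.071, 0.0], [0.0, -0.0, -1.0]]
force: [-6.0, 3.5, 21.3]
opening: 0.002
```

The corner dipped about 7 mm at about 3–4 N, then the foot bottomed out and the force rose. Now I release, go up, and move over to behind the wedge.

```bash
python3 -m jog '[[[0,0,-2],[0,0,0],1],[[0,0,-4],[0,0,0],1],[[0,0,-6],[0,0,0],1],[[0,0,-8],[0,0,0],1],[[0,0,-10],[0,0,0],1],[[0,0,-12],[0,0,0],1],[[0,0,-30],[0,0,0],1],[[0,0,-45],[0,0,0],1],[[0,0,-45],[0,0,0],1]]'
python3 -m jog '[[[35,0,0],[0,0,0],1],[[75,-3,0],[0,0,0],1],[[115,-8,0],[0,0,0],1],[[150,-15,0],[0,0,0],1],[[180,-20,0],[0,0,0],1],[[200,-26,0],[0,0,0],1],[[206,-28,10],[0,0,0],1],[[206,-28,40],[0,0,0],1],[[206,-28,60],[0,0,0],1],[[206,-28,60],[0,0,0],1]]'
python3 - <<'E'
from h import *
import cv2
im=vision.capture("top")[150:270,120:300,::-1]
cv2.imwrite("pics/t2.png",cv2.resize(im,None,fx=4.4,fy=4.4,interpolation=cv2.INTER_CUBIC))
print(rel([.4604,.2435,.006]),bot.read_state()["force"])
E
```

```text
time_s: 5.03
position: [0.4757, 0.0364, 0.1177]
tcp_rot: [[-0.071, 0.998, 0.005], [0.998, 0.071, -0.001], [-0.001, 0.005, -1.0]]
force: [-0.1, 1.0, 0.2]
opening: 0.003
time_s: 5.87
position: [0.4288, 0.2389, 0.0521]
tcp_rot: [[-0.071, 0.997, -0.008], [0.998, 0.071, -0.002], [-0.002, -0.008, -1.0]]
force: [-0.1, -0.9, -0.6]
opening: 0.003
[ 2.3 31.1 47.4] [0.30133294 0.1509006  0.6508412 ]
```

View pics/t2.png

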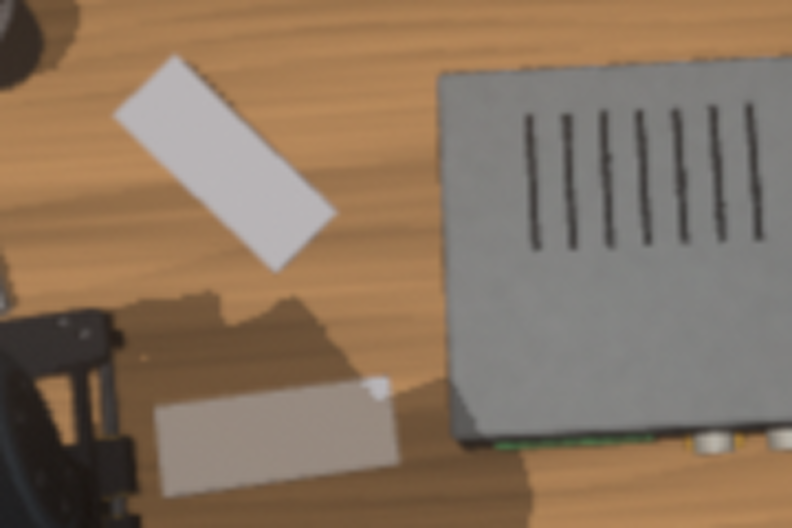

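The instrument (front-left corner at (453,437)) and the wedge have not moved. The tool sits about 31 mm too far toward the robot, so I correct that and go down.

```bash
python3 -m jog '[[[2,15,0],[0,0,0],1],[[2,31,0],[0,0,0],1],[[2,31,15],[0,0,0],1],[[2,31,30],[0,0,0],1],[[2,31,40],[0,0,0],1],[[2,31,45],[0,0,0],1],[[2,31,47],[0,0,0],1],[[2,31,47],[0,0,0],1],[[2,31,47],[0,0,0],1]]'
python3 - <<'E'
from h import *
print(rel([.4604,.2435,.006]),rel([.4736,.0358,.006]),bot.read_state()["force"])
E
```

```text
time_s: 6.67
position: [0.4626, 0.2443, 0.0093]
tcp_rot: [[-0.07, 0.998, 0.001], [0.998, 0.07, 0.0], [0.0, 0.001, -1.0]]
force: [0.2, 0.6, -0.2]
opening: 0.004
[-0.6 -2.2  3.3] [-208.7   -3.7    3.3] [ 0.22490571  0.59693927 -0.24698968]
```

```bash
python3 -m jog '[[[-8,-2,1],[0,0,0],1],[[-14,-2,1],[0,0,0],1],[[-18,-2,1],[0,0,0],1],[[-22,-2,1],[0,0,0],1],[[-26,-2,1],[0,0,0],1],[[-30,-2,1],[0,0,0],1],[[-34,-2,1],[0,0,0],1],[[-38,-2,1],[0,0,0],1],[[-42,-2,1],[0,0,0],1],[[-46,-2,1],[0,0,0],1],[[-50,-2,1],[0,0,0],1],[[-50,-2,1],[0,0,0],1]]'
python3 -m jog '[[[-4,0,0],[0,0,0],1],[[-8,0,0],[0,0,0],1],[[-12,0,0],[0,0,0],1],[[-16,0,0],[0,0,0],1],[[-20,0,0],[0,0,0],1],[[-24,0,0],[0,0,0],1],[[-27,0,0],[0,0,0],1],[[-30,0,0],[0,0,0],1],[[-30,0,0],[0,0,0],1]]'
python3 - <<'E'
from h import *
import cv2
im=vision.capture("top")[150:270,145:325,::-1]
cv2.imwrite("pics/t3.png",cv2.resize(im,None,fx=4.4,fy=4.4,interpolation=cv2.INTER_CUBIC))
print(rel([.4736,.0358,.006]),bot.read_state()["force"])
E
```

```text
time_s: 7.67
position: [0.4638, 0.1934, 0.0078]
tcp_rot: [[-0.07, 0.998, -0.0], [0.998, 0.07, -0.0], [-0.0, -0.001, -1.0]]
force: [-0.3, 0.3, 0.2]
opening: 0.005
time_s: 8.42
position: [0.466, 0.1637, 0.0079]
tcp_rot: [[-0.07, 0.998, -0.0], [0.998, 0.07, -0.0], [-0.0, -0.0, -1.0]]
force: [-0.7, 0.6, -0.1]
opening: 0.008
[-128.4   -1.4    1.9] [-0.45633165  0.88277564  0.21785811]
```

View pics/t3.png

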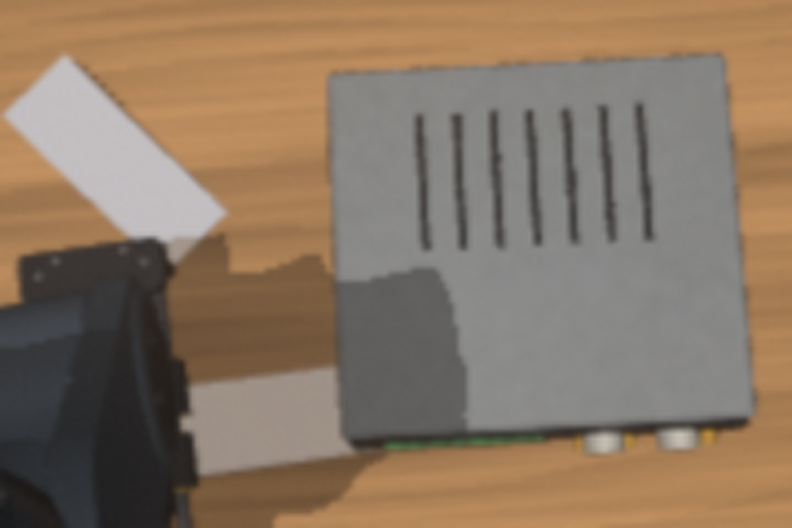

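The wedge is sliding straight under the corner and the instrument is unmoved. I continue more slowly, watching the force.

```bash
python3 -m jog '[[[-2,0,0],[0,0,0],1],[[-4,0,0],[0,0,0],1],[[-6,0,0],[0,0,0],1],[[-8,0,0],[0,0,0],1],[[-10,0,0],[0,0,0],1],[[-11,0,0],[0,0,0],1],[[-12,0,0],[0,0,0],1],[[-12,0,0],[0,0,0],1]]'
python3 -m jog '[[[-1,0,0],[0,0,0],1],[[-2,0,0],[0,0,0],1],[[-2,0,0],[0,0,0],1],[[-2,0,0],[0,0,0],1]]'
python3 -m jog '[[[-1,0,0],[0,0,0],1],[[-2,0,0],[0,0,0],1],[[-2,0,0],[0,0,0],1],[[-2,0,0],[0,0,0],1]]'
```

```text
time_s: 9.13
position: [0.4668, 0.1522, 0.0079]
tcp_rot: [[-0.07, 0.998, -0.0], [0.998, 0.07, -0.0], [-0.0, -0.0, -1.0]]
force: [0.2, -0.1, 0.0]
opening: 0.006
time_s: 9.47
position: [0.467, 0.1503, 0.0079]
tcp_rot: [[-0.07, 0.998, -0.0], [0.998, 0.07, -0.0], [-0.0, -0.0, -1.0]]
force: [-0.3, -0.2, 0.3]
opening: 0.004
time_s: 9.8
position: [0.4671, 0.1483, 0.0079]
tcp_rot: [[-0.07, 0.998, -0.0], [0.998, 0.07, -0.0], [-0.0, -0.0, -1.0]]
force: [0.9, 0.7, 0.3]
opening: 0.001
```

```bash
for i in 1 2; do :; done
python3 -m jog '[[[-1,0,0],[0,0,0],1],[[-2,0,0],[0,0,0],1]]'
python3 -m jog '[[[-1,0,0],[0,0,0],1],[[-2,0,0],[0,0,0],1]]'
```

```text
time_s: 9.97
position: [0.4673, 0.1464, 0.0079]
tcp_rot: [[-0.07, 0.998, 0.0], [0.998, 0.07, 0.0], [0.0, 0.0, -1.0]]
force: [0.6, 2.0, 1.3]
opening: 0.007
time_s: 10.13
position: [0.4674, 0.1446, 0.0079]
tcp_rot: [[-0.07, 0.998, 0.0], [0.998, 0.07, 0.0], [0.0, 0.0, -1.0]]
force: [1.0, 4.0, 0.4]
opening: 0.005
```

```bash
python3 -m jog '[[[-1,0,0],[0,0,0],1],[[-1,0,0],[0,0,0],1]]'
python3 -m jog '[[[-1,0,0],[0,0,0],1],[[-1,0,0],[0,0,0],1]]'
```

```text
time_s: 10.3
position: [0.4674, 0.1435, 0.0079]
tcp_rot: [[-0.07, 0.998, 0.0], [0.998, 0.07, 0.0], [0.0, 0.0, -1.0]]
force: [-0.4, 4.0, -0.5]
opening: 0.007
time_s: 10.47
position: [0.4675, 0.1427, 0.0079]
tcp_rot: [[-0.07, 0.998, -0.0], [0.998, 0.07, 0.0], [0.0, 0.0, -1.0]]
force: [0.3, 4.3, 0.2]
opening: 0.006
```

The push has risen to about 4 N at the predicted insertion (about 32 mm past the thin end). I check numerically whether the instrument has shifted.

```bash
cat > chk.py <<'E'
from h import *
import cv2
ref=cv2.resize(cv2.imread("pics/top0.png"),(512,384),interpolation=cv2.INTER_AREA)
def chk():
    im=vision.capture("top")[...,::-1].copy()
    for n,(r0,r1,c0,c1) in dict(slots=(165,215,235,300),right=(155,250,290,330),bg=(60,140,330,480)).items():
        a,b=[cv2.cvtColor(q[r0:r1,c0:c1],cv2.COLOR_BGR2GRAY).astype(np.float32) for q in(ref,im)]
        print(n,np.round(cv2.phaseCorrelate(a,b,cv2.createHanningWindow(a.shape[::-1],cv2.CV_32F)),3))
    s=bot.read_state();print(s["time_s"],s["force"],s["position"]);return im
E
python3 - <<'E'
from chk import *
im=chk()
cv2.imwrite("pics/last.png",im)
E
```

```text
Traceback (most recent call last):
  File "chk.py", line 8, in chk
    print(n,np.round(cv2.phaseCorrelate(a,b,cv2.createHanningWindow(a.shape[::-1],cv2.CV_32F)),3))
            ~~~~~~~~^^^^^^^^^^^^^^^^^^^^^^^^^^^^^^^^^^^^^^^^^^^^^^^^^^^^^^^^^^^^^^^^^^^^^^^^^^^^^
ValueError: setting an array element with a sequence. The requested array has an inhomogeneous shape after 1 dimensions. The detected shape was (2,) + inhomogeneous part.
```

```bash
sed -i 's/np.round(cv2.phaseCorrelate(\(.*\)),3))$/np.round(cv2.phaseCorrelate(\1)[0],3))/' chk.py
python3 - <<'E'
from chk import *
cv2.imwrite("pics/last.png",chk())
E
```

```text
slots [ 0.135 -0.229]
right [-0.154 -0.074]
bg [ 0.027 -0.037]
10.5667 [-8.78410450e-01  5.15340106e+00  7.20203362e-04] [0.46751109 0.14268002 0.00788003]
```

```bash
python3 -m jog '[[[-0.5,0,0],[0,0,0],1],[[-0.5,0,0],[0,0,0],1],[[-0.5,0,0],[0,0,0],1]]'
python3 - <<'E'
from chk import *
chk();chk()
E
```

```text
time_s: 10.82
position: [0.4675, 0.1422, 0.0079]
tcp_rot: [[-0.07, 0.998, 0.0], [0.998, 0.07, 0.0], [0.0, 0.0, -1.0]]
force: [-0.1, 5.9, -0.4]
opening: 0.005
slots [ 0.134 -0.178]
right [-0.116 -0.054]
bg [-0.026 -0.004]
10.8667 [-1.13425556  5.29708027  0.70735585] [0.4675181  0.14223172 0.00788665]
slots [ 0.161 -0.157]
right [-0.143 -0.081]
bg [ 0.11  -0.026]
10.9167 [ 0.58847286  5.61718469 -0.11641164] [0.46749635 0.14223605 0.00788219]
```

Snug at about 5.5 N, with no measurable shift of the instrument. I back off, rise and go over the corner.

```bash
python3 -m jog '[[[2,0,0],[0,0,0],1],[[6,0,0],[0,0,0],1],[[12,0,0],[0,0,0],1],[[18,0,0],[0,0,0],1],[[18,0,-25],[0,0,0],1],[[18,0,-60],[0,0,0],1],[[15,0,-95],[0,0,0],1],[[-15,0,-105],[0,0,0],1],[[-50,0,-105],[0,0,0],1],[[-85,-1,-105],[0,0,0],1],[[-104,-1,-100],[0,0,0],1],[[-106,-1,-95],[0,0,0],1]]'
python3 -m jog '[[[0,0,0],[0,0,0],1],[[0,0,0],[0,0,0],1],[[0,0,0],[0,0,0],1]]'
python3 - <<'E'
from chk import *
im=chk();print(rel([.4734,.0366,.08]))
sc=vision.capture("scene")[...,::-1]
cv2.imwrite("pics/t4.png",np.hstack([cv2.resize(im[185:275,165:265],(400,360),interpolation=cv2.INTER_CUBIC),cv2.resize(sc[150:240,260:360],(400,360),interpolation=cv2.INTER_CUBIC)]))
E
```

```text
time_s: 11.92
position: [0.4753, 0.0333, 0.1033]
tcp_rot: [[-0.067, 0.998, 0.003], [0.998, 0.067, -0.001], [-0.001, 0.003, -1.0]]
force: [0.4, -0.2, 1.2]
opening: 0.007
time_s: 12.17
position: [0.4735, 0.0373, 0.1027]
tcp_rot: [[-0.072, 0.997, -0.001], [0.997, 0.072, 0.0], [0.0, -0.001, -1.0]]
force: [0.4, -1.6, -0.0]
opening: 0.009
slots [0.209 0.067]
right [-0.149 -0.11 ]
bg [ 0.034 -0.028]
12.2167 [-0.48421338  0.60440539 -0.3426826 ] [0.47365595 0.03736944 0.10279988]
[-0.8 -0.3 22.8]
```

View pics/t4.png

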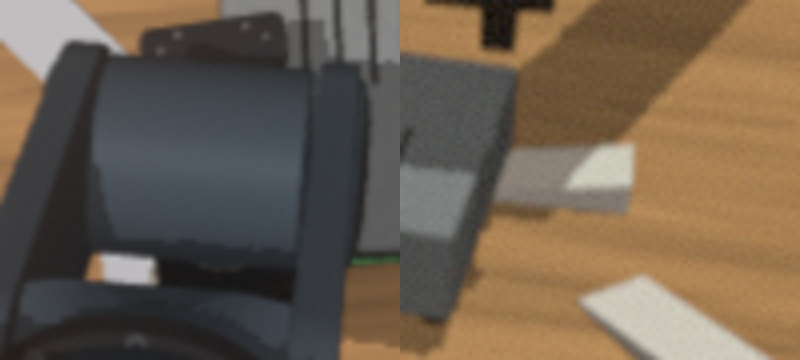

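The scene half (right) shows the wedge under the side of the box at the worn corner. Now I press down gently.

```bash
python3 -m jog '[[[-1,0,8],[0,0,0],1],[[-1,0,14],[0,0,0],1],[[-1,0,18],[0,0,0],1],[[-1,0,20],[0,0,0],1],[[-1,0,20.5],[0,0,0],1],[[-1,0,21],[0,0,0],1],[[-1,0,21.5],[0,0,0],1],[[-1,0,21.5],[0,0,0],1]]'
python3 -m jog '[[[0,0,0.5],[0,0,0],1],[[0,0,1],[0,0,0],1],[[0,0,1],[0,0,0],1]]'
python3 -m jog '[[[0,0,0.5],[0,0,0],1],[[0,0,1],[0,0,0],1],[[0,0,1],[0,0,0],1]]'
```

```text
time_s: 12.93
position: [0.4742, 0.035, 0.0814]
tcp_rot: [[-0.07, 0.998, 0.0], [0.998, 0.07, -0.0], [-0.0, 0.0, -1.0]]
force: [-0.5, 0.4, -0.2]
opening: 0.006
time_s: 13.18
position: [0.4741, 0.035, 0.0805]
tcp_rot: [[-0.07, 0.998, 0.0], [0.998, 0.07, -0.0], [-0.0, 0.0, -1.0]]
force: [-0.3, -0.3, 0.2]
opening: 0.001
time_s: 13.43
position: [0.4742, 0.0351, 0.0798]
tcp_rot: [[-0.07, 0.998, 0.0], [0.998, 0.07, -0.0], [-0.0, 0.0, -1.0]]
force: [-0.4, 0.1, 5.8]
opening: 0.008
```

```bash
python3 -m jog '[[[0,0,0.3],[0,0,0],1],[[0,0,0.5],[0,0,0],1],[[0,0,0.5],[0,0,0],1]]'
python3 -m jog '[[[0,0,0],[0,0,0],1],[[0,0,0],[0,0,0],1],[[0,0,0],[0,0,0],1],[[0,0,0],[0,0,0],1],[[0,0,0],[0,0,0],1],[[0,0,0],[0,0,0],1],[[0,0,0],[0,0,0],1],[[0,0,0],[0,0,0],1]]'
python3 - <<'E'
from chk import *
chk()
E
```

```text
time_s: 13.68
position: [0.4742, 0.0351, 0.0797]
tcp_rot: [[-0.07, 0.998, 0.001], [0.998, 0.07, -0.0], [-0.0, 0.001, -1.0]]
force: [-1.3, 0.9, 8.6]
opening: 0.003
time_s: 14.35
position: [0.4742, 0.0351, 0.0797]
tcp_rot: [[-0.071, 0.998, 0.001], [0.998, 0.071, -0.0], [-0.0, 0.001, -1.0]]
force: [-2.0, 0.1, 9.1]
opening: 0.004
slots [ 0.293 -0.206]
right [-0.068  0.018]
bg [ 0.001 -0.077]
14.4 [-1.37638016e+00 -5.51719509e-03  8.37543522e+00] [0.47416435 0.03512933 0.07974494]
```

Pressing with about 9 N, the corner holds steady at z = 79.7 mm, whereas before the wedge it dipped at 3–4 N. I hand in.

```bash
python3 -c "
from rig import bot
print(bot.hand_in())"
```

```text
the job is handed in; nothing more can be done
None
```

The wedge is snug under the worn front-left foot. I handed the job in at about 14.4 s, with a closed fingertip still pressing on that corner.

- **First press:** the corner dipped about 7 mm at 3–5 N. I pressed a little past the point where the foot met the bench, peaking at about 21 N, then released it. A picture afterwards showed the instrument back in its place.
- **Wedge:** I pushed the wedge nearest the base along the bench, thin end first. The push rose to about 5.5 N at around 32 mm under the foot, which matches the 7 mm gap, and I stopped there.
- **Final press:** with 8–9 N on the corner for about 1 s, the top stayed at 79.7 mm and did not dip.
- **Instrument shift:** picture comparison showed at most about 0.3 pixel (under 1 mm). That is close to the measurement noise, and the arm's shadow partly covered the area.
- **Not checked:** I did not measure the level any other way. The spool, screwdriver and cup were not re-checked; the arm did not go near them.

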